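# Pack the sample cup and clamp the case shut

## Robot

A 6-joint arm with a two-finger parallel gripper is mounted at the origin on a cart in front of the work surface, level with it; the furniture and walls round the work are solid. World frame = base frame: x ahead of the robot, y to its left, z up, the work surface at z = 0. Lengths are in mm, angles in rad, forces in N, time in s.
With the tool pointing down it reaches from about 275 to 875 mm from the base axis. Payload 12.5 kg.
Tool frame: the origin (TCP) lies at the very end of the fingers, on their centre line; the grasp point (between the pads) lies 19 mm behind it (robot.grip_point_offset is the distance from the TCP to the grasp point, in mm); z points along the fingers, y is the line along which they close (so a half turn about z gives the same grasp; the last joint's range is limited). The gripper opens to 85 mm and grips with 20 to 120 N. Pads are 22 mm wide; open, the fingers measure 114 mm over their backs; the gripper's body (76 mm by 85 mm) begins 54 mm behind the grasp point. The pads swing forward as they close: fully open they stand 13 mm farther back than shut.
Start: joints at [1.026, 0.351, 1.652, -0, 1.139, -0.085], TCP at [244.041, 492.878, 231.29] pointing down, gripper open.
Joint ranges: [-2.75, 2.75], [-0.79, 2.1], [0.01, 2.65], [-1.57, 4.71], [0.07, 3.14], [-2.87, 2.87]. Speed limits (rad/s): [2.22, 2.22, 2.79, 3.14, 3.14, 3.14].

## Interface

Orientations are given as [roll, pitch, yaw] about the fixed x, y, z axes, in that order (R = Rz(yaw) Ry(pitch) Rx(roll)).
In Python, from workcell import monitor, grab_frame, robot gives the robot as it stands. The module is installed in compiled form; this text tells all that it offers.
- The arm moves only by the tool send_rows, never from a script. Its arguments are lists of equal length, an entry for each row: "turn": the turn, a rotation vector about the tool's x, y, z in degrees, a list of three; "linear": the shift along the tool's x, y, z in m, a list of three; "claw": the finger opening in m, from 0 to 0.0854. A call has 1 to 10 rows; each row is the pose to reach, as a shift and turn from the pose commanded when the call began, along the tool's axes at that moment; what a row does not reach only later rows make up. A row lasts 1/12 s, in which the tool goes at most 41.7 mm and 7.16 degrees, less where a joint would pass 70% of its speed; a pose out of reach is approached as far as the arm can. A call with a gripper value outside its range is refused whole. The fingers move at their own pace and stop on an object; "squeeze" is the grip in N (left out, the last holds). Time passes only in rows, so rows that repeat a pose let the fingers close. It gives the time, the measured TCP pose, the force, the opening and the grip force at its end, in the units of the state.
- monitor.observe(): the state, without advancing time (a new reading comes with each control period).
- grab_frame(name): name is "scene" or "top" or "wrist"; returns a dict with "pixels" (384x512x3 uint8, red, green, blue), "vfov" (degrees; the focal length in pixels is half the picture's height over the tangent of half this angle, whatever the lens; pixels are square), "cx", "cy" (the principal point, pixels), "eye" and "orientation" of the camera in the world; the wrist camera has in their place "T_tool_cam" (4x4, takes a point from camera to tool coordinates, whose origin is the TCP and whose axes are the flange's). Camera axes: x right, y down, z forward; pixel columns grow to the right and rows downward; lengths in mm; the calibration is good to about 2 mm. A picture is of the moment at which its call begins: read the wrist's pose just before it. There is no depth.
- robot.sign_off(): hands the job in; it is judged then, once.
The state is a dict: "t": time; "joint_pos": joint angles; "joint_velocities": joint speeds; "effort": joint torques, N m; "ee_pos": TCP position; "eef_rot": TCP orientation; "ft_force": force on the tool from outside, world axes, zero at the start; "torque": the same for the moment, N m; "gripper_width": opening from 0.0 (shut) to 1.0 (fully open); "finger_force": force on a finger pad.
Only numpy, scipy, OpenCV 4.12 (cv2) and the standard library are available. Lean on these libraries where they do the work, as an engineer would, in place of code of your own. Each camera call takes 0.05 s, during which the arm holds its last target. There are 200 camera calls.

## Task

Pack away the loose green cup: nest it fully down inside the green cup that already stands in the open grey case, then close the blue lid fully, and last swing the red-knobbed clamp arm all the way down over the closed lid. Leave the yellow cup, the tape roll, the black loupe and the white-capped vial where they are.

Things in the scene. Friction and masses are not known exactly. Their poses are not given: they have to be found in the camera images.
- case: Grey open-topped case fixed to the bench, outer 120 (x) x 140 (y) x 68 mm high, walls and floor 5 mm thick. Origin: centre of its underside; its front, with the clamp, faces its -x; the lid's hinge is along its rear (+x) edge; z up. It does not move.
- lid (a joint): Hinge of the blue lid, rad: 0 = shut flat on the case, grows as it opens upward and backward (1.57 = upright, limit 1.9). Stiff: it stays where it is left. About 1.5 N at its front edge moves it. The lid is a plate 124 mm from hinge to front edge, 140 mm wide, 8 mm thick, without a handle. Shut, its underside is 68 mm and its top 76 mm above the bench.
- lid_hinge (a point): A point of the lid on its hinge line, middle of the width, in the plane of the lid's underside; fixed at case (64, 0, 68) mm. Its axes turn with the lid: -x from the hinge to the front edge, y along the hinge, z out of the lid's outer (top) face.
- lid_edge (a point): Middle of the lid's front edge, on the outer (top) face: 124 mm from the hinge line, 8 mm above the underside plane. Axes as lid_hinge.
- clamp (a joint): Hinge of the clamp arm on the case's front, rad: 0 = clamped, arm lying level over the lid pointing to the case's +x; grows as it lifts (1.57 = arm pointing straight up, limit 2.0 = leaning out to the front). Stiff: it stays where it is left. About 1 N at the knob moves it.
- clamp_hinge (a point): Pivot of the clamp arm, fixed at case (-72, 0, 83) mm. The axes turn with the arm: x along the arm to the knob, y along the pivot pin; z up when clamped.
- clamp_knob (a point): Centre of the red ball knob, 18 mm in diameter, at the end of the clamp arm, 62 mm from the pivot. The arm is a steel bar 13 mm wide, 6 mm thick. Clamped, the knob's centre is 84 mm above the bench.
- cup_loose: Green plastic cup standing loose on the bench, 40 mm high, 50 mm in diameter over an upright rim band (the top 10 mm), tapering below from 45 mm to 29 mm at the foot; wall 2 mm, inner floor 16 mm above the foot. Mouth 46 mm inside. 50 g. Origin: centre of the foot, z up. Nested in an equal cup it sits 16 mm higher than that cup, its rim 16 mm above the other's rim.
- cup_in_case: Equal green cup standing loose in the case, near the middle of its floor (foot 5 mm above the bench, rim 45 mm). Origin: centre of the foot, z up.
- cup_yellow: Yellow cup of the same shape standing on the bench; not to be moved. Origin: centre of the foot.
- tape: Blue tape roll lying flat, 48 mm across, 18 mm high; bystander. Origin: centre of the underside.
- lens: Black loupe, 40 mm across, 35 mm high; bystander. Origin: centre of the underside.
- vial_white: Clear vial with white cap, 23 mm across, 57 mm high; bystander. Origin: centre of the underside.
Not all that is in view belongs to the job. What is shaped like the cup_loose but purple is not meant.

How it is judged (in metres and radians):
On the way, in this order (a step that is already met when the one before it is completed fails the run):
1. the loose green cup is nested in the green cup in the case and let go, the lid still open (horizontal distance between cup_loose and cup_in_case below 0.005 m and z of cup_loose in the frame of cup_in_case between 0.012 and 0.02 m and contact force between the fingers and cup_loose below 0.1 N and value of joint lid above 0.9 rad), for 0.2 s.
2. the lid is shut while the clamp is still up (value of joint lid below 0.05 rad and value of joint clamp above 0.8 rad), for 0.2 s.
3. the clamp is down over the shut lid (value of joint lid below 0.05 rad and value of joint clamp below 0.12 rad), for 0.2 s.
At the end, for the whole second after the job is handed in: The two green cups stand nested in the case, upright within 0.15 rad, centres within 5 mm, the upper cup 12 to 20 mm above the lower (16 mm when fully nested), at rest; the lid is within 0.05 rad of shut and the clamp arm within 0.12 rad of fully down (all of step 3 and horizontal distance between cup_loose and cup_in_case below 0.005 m and z of cup_loose in the frame of cup_in_case between 0.012 and 0.02 m and angle between cup_in_case's own z axis and vertical below 0.15 rad and height (world z) of cup_in_case below 0.012 m and x of cup_in_case in the frame of case between -0.05 and 0.05 m and y of cup_in_case in the frame of case between -0.06 and 0.06 m and linear speed of cup_loose below 0.02 m/s); the robot touches nothing.
It fails at once if the yellow cup moved more than 30 mm (distance of cup_yellow from where it was at the start of the episode above 0.03 m).
It fails at once if the tape roll moved more than 30 mm (distance of tape from where it was at the start of the episode above 0.03 m).
It fails at once if the loupe moved more than 30 mm (distance of lens from where it was at the start of the episode above 0.03 m).
It fails at once if the vial moved more than 30 mm (distance of vial_white from where it was at the start of the episode above 0.03 m).
It fails at once if the vial or the yellow cup tipped over (angle between any of vial_white, cup_yellow's own z axis and vertical above 0.6 rad).
It also fails if it takes over 58 s, if anything falls off the work surface, if the arm or the gripper's body presses on something with over 40 N, if the wrist force passes 120 N, or if a joint passes its speed limit or range.

## Working session

There is one attempt and no reset: what is moved stays moved. The work goes in short steps, Python scripts to look and compute and a tool call to move; the robot and the scene stay as the last step left them, time stands still between calls to the robot, and variables do not carry over. Pictures are saved under pics/ and viewed, at most 10 in all, crops included, and the job is handed in when it is done.

Besides the shell and the picture viewer there is one more tool, called after "Call:" by a JSON object that holds its "api" and its "payload", one argument or row to a line. send_rows: Moves the arm, as the interface text tells. Its arguments: {"type":"object","properties":{"turn":{"type":"array"},"linear":{"type":"array"},"claw":{"type":"array"},"squeeze":{"type":"number"}},"required":["turn","linear","claw"]}

```bash
mkdir -p pics; cat > h.py <<'E'
import numpy as np, cv2, json
from workcell import monitor, grab_frame, robot
from scipy.spatial.transform import Rotation as R
def state():
    s=monitor.observe(); return s
def snap(name,f):
    d=grab_frame(name); cv2.imwrite(f,cv2.cvtColor(d["pixels"],cv2.COLOR_RGB2BGR)); return d
E
python3 - <<'E'
from h import *
s=state();print(s)
for n in ("scene","top"):
    d=snap(n,f"pics/{n}0.png"); p=d.pop("pixels"); print(n,d); np.save(f"{n}.npy",d,allow_pickle=True)
a=cv2.imread("pics/scene0.png");b=cv2.imread("pics/top0.png")
E
```

```text
{'t': 0.0, 'joint_pos': array([ 1.02640057e+00,  3.51235298e-01,  1.65245465e+00, -4.32907339e-06,
        1.13911894e+00, -8.45961986e-02]), 'joint_velocities': array([ 0.00028613,  0.00074841, -0.00026075,  0.00125073,  0.00106226,
        0.00047178]), 'effort': array([ 5.66251802e-04, -5.06099975e+01, -2.91411120e+01, -1.12008938e-04,
        4.44263263e-03, -5.64740139e-05]), 'ee_pos': array([243.86661582, 492.58866944, 230.74732963]), 'eef_rot': array([-3.14038044e+00, -9.88505116e-05,  2.68179484e+00]), 'ft_force': array([ 0.71377836, -0.03214264,  0.41214363]), 'torque': array([-0.01695458, -0.01640565, -0.00386542]), 'finger_force': 0.0, 'gripper_width': 0.9996283443872906}
scene {'vfov': 45.399450887860574, 'cx': 253.08845237573937, 'cy': 191.8065584827301, 'eye': array([-134.55755586, -534.94264653,  950.15084676]), 'orientation': array([-2.35455221, -0.01248501, -0.94695945])}
top {'vfov': 48.51040866237652, 'cx': 253.11853338697958, 'cy': 191.396909900878, 'eye': array([ 542.92751829,  -37.55253082, 1102.45178957]), 'orientation': array([-3.10578899, -0.01237391, -1.596249  ])}
```

View pics/scene0.png

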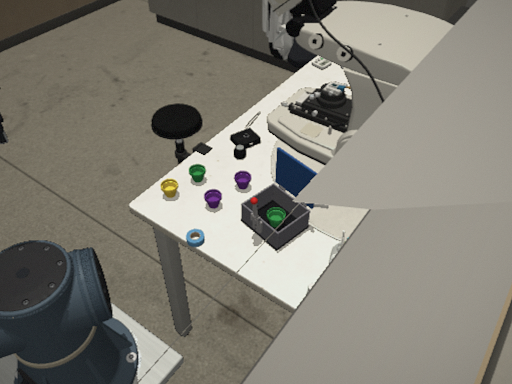

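View pics/top0.png

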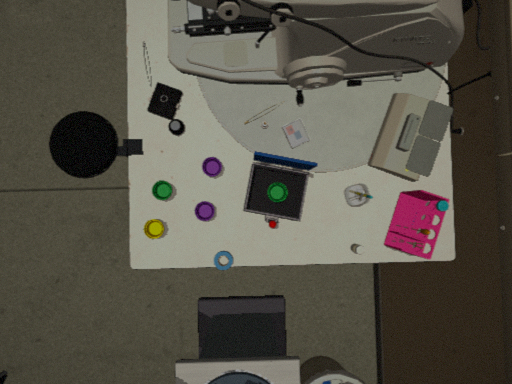

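Top view: the loose green cup is at about (163,190). The green cup in the case is at (277,192), yellow at (155,229), purple decoys at (212,167) and (205,211), tape at (223,260), loupe at (176,127), vial at (358,249). The lid stands open along the top edge of the case, and the red knob is at (273,224). The green cup on the bench outside the case fits the description. An enlarged crop should confirm it.

```bash
cat >> h.py <<'E'
def ray(d,u,v):
    f=192/np.tan(np.radians(d["vfov"]/2)); r=R.from_euler("xyz",d["orientation"]).as_matrix()@np.array([(u-d["cx"])/f,(v-d["cy"])/f,1]); return d["eye"],r
def atz(d,u,v,z):
    e,r=ray(d,u,v); return e+r*(z-e[2])/r[2]
def proj(d,p):
    f=192/np.tan(np.radians(d["vfov"]/2)); c=R.from_euler("xyz",d["orientation"]).as_matrix().T@(np.array(p)-d["eye"]); return c[:2]/c[2]*f+[d["cx"],d["cy"]]
E
python3 - <<'E'
from h import *
a=cv2.imread("pics/top0.png")
cv2.imwrite("pics/topc.png",cv2.resize(a[140:280,130:330],None,fx=4,fy=4,interpolation=cv2.INTER_CUBIC))
d=np.load("top.npy",allow_pickle=True).item()
for n,u,v,z in [("loose",163,190,40),("incase",277,192,45),("yellow",155,229,40),("knob",273,224,145),("tape",223,260,18),("p1",212,167,40),("p2",205,211,40),("lens",176,127,35),("vial",358,249,57)]: print(n,atz(d,u,v,z).round())
print(proj(d,[244,493,231]))
E
```

```text
loose [590. 172.  40.]
incase [ 577. -111.   45.]
yellow [493. 194.  40.]
knob [503. -93. 145.]
tape [410.  29.  18.]
p1 [644.  49.  40.]
p2 [535.  69.  40.]
lens [748. 138.  35.]
vial [ 432. -305.   57.]
[-13.34547346 362.75466408]
```

View pics/topc.png

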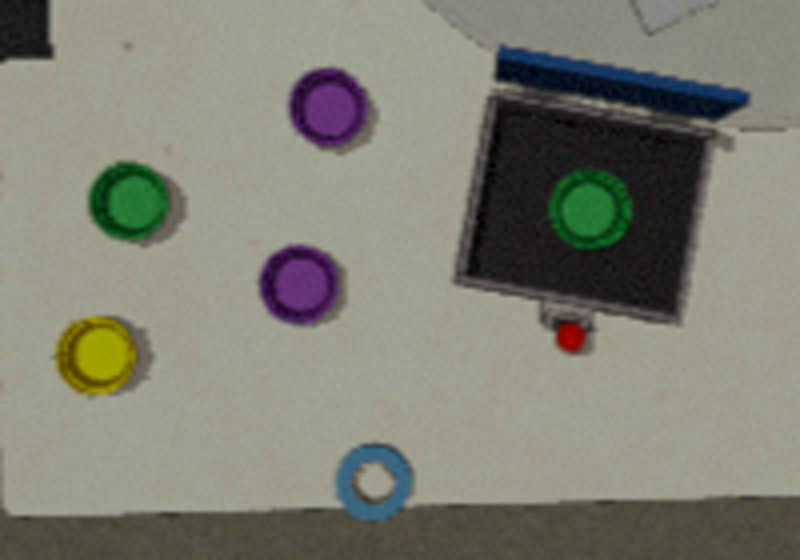

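The crop shows the loose green cup's rim at crop (130,201). It stands on the bare bench, well apart from the yellow cup at (97,355) and the purple cups at (328,107) and (299,285), so it is the one meant. The case's top corners are at (460,282), (680,322), (493,95) and (712,135), and the knob is at (571,338). Next I measure these, with the scene view as a cross-check.

```bash
python3 - <<'E'
from h import *
d=np.load("top.npy",allow_pickle=True).item(); ds=np.load("scene.npy",allow_pickle=True).item()
c=lambda u,v:(130+(u+.5)/4-.5,140+(v+.5)/4-.5)
P=[atz(d,*c(*q),68) for q in [(460,282),(680,322),(712,135),(493,95)]]
for p in P: print(p.round(1))
print("sides",[np.linalg.norm(P[i]-P[(i+1)%4]).round(1) for i in range(4)])
C=sum(P)/4; y=(P[0]-P[1])+(P[3]-P[2]); psi=np.arctan2(-y[0],y[1]); x=(P[3]-P[0])+(P[2]-P[1]); print("case",C.round(1),"yaw",psi,np.arctan2(x[1],x[0]))
for n,a,b in [("top",cv2.imread("pics/top0.png"),d),("scene",cv2.imread("pics/scene0.png"),ds)]:
    h=cv2.cvtColor(a,cv2.COLOR_BGR2HSV); m=cv2.inRange(h,(45,100,40),(80,255,255))
    k,l,st,ce=cv2.connectedComponentsWithStats(m)
    for i in range(1,k):
        if st[i,4]>60: print(n,st[i],ce[i].round(1),[atz(b,st[i,0]+st[i,2]/2-.5,st[i,1]+st[i,3]/2-.5,z).round(1) for z in((40,45) if n=="top" else (25,30))])
Rz=R.from_euler("z",psi).as_matrix(); C[2]=0
for q in (1.3,1.57,1.8): 
  e=C+Rz@[64-124*np.cos(q)+8*np.sin(q),0,68+124*np.sin(q)+8*np.cos(q)]
  print(q,"lid_edge",proj(d,e).round(1),proj(ds,e).round(1),"knob",proj(d,C+Rz@[-72+62*np.cos(q),0,83+62*np.sin(q)]).round(1),proj(ds,C+Rz@[-72+62*np.cos(q),0,83+62*np.sin(q)]).round(1))
print("knob px",c(571,338))
a=cv2.imread("pics/scene0.png")
cv2.imwrite("pics/scc.png",cv2.resize(a[135:255,180:340],None,fx=5,fy=5,interpolation=cv2.INTER_CUBIC))
E
```

```text
[534.7 -29.5  68. ]
[ 507.1 -162.4   68. ]
[ 620.3 -185.2   68. ]
[647.9 -52.4  68. ]
sides [np.float64(135.7), np.float64(115.5), np.float64(135.6), np.float64(115.5)]
case [ 577.5 -107.4   68. ] yaw -0.20532745509748773 -0.19942115577591266
top [152 181  20  19 295] [161.8 190. ] [array([589.8, 176.2,  40. ]), array([589.6, 175.2,  45. ])]
top [267 182  21  21 347] [277.1 191.7] [array([ 577.6, -111.2,   40. ]), array([ 577.5, -110.9,   45. ])]
scene [189 165  16  17 203] [196.9 172.3] [array([589.9, 179.4,  25. ]), array([586. , 175.5,  30. ])]
scene [266 207  20  20 290] [275.3 215.4] [array([ 584.8, -106.3,   25. ]), array([ 580.9, -108.7,   30. ])]
1.3 lid_edge [283.1 172.1] [288.4 166.4] knob [274.1 214.7] [260.4 197.6]
1.57 lid_edge [286.  156.7] [297.7 159.8] knob [272.8 222. ] [255.5 200.1]
1.8 lid_edge [288.  144.3] [305.1 156.5] knob [271.7 228.2] [251.2 203.4]
knob px (272.375, 224.125)
```

View pics/scc.png

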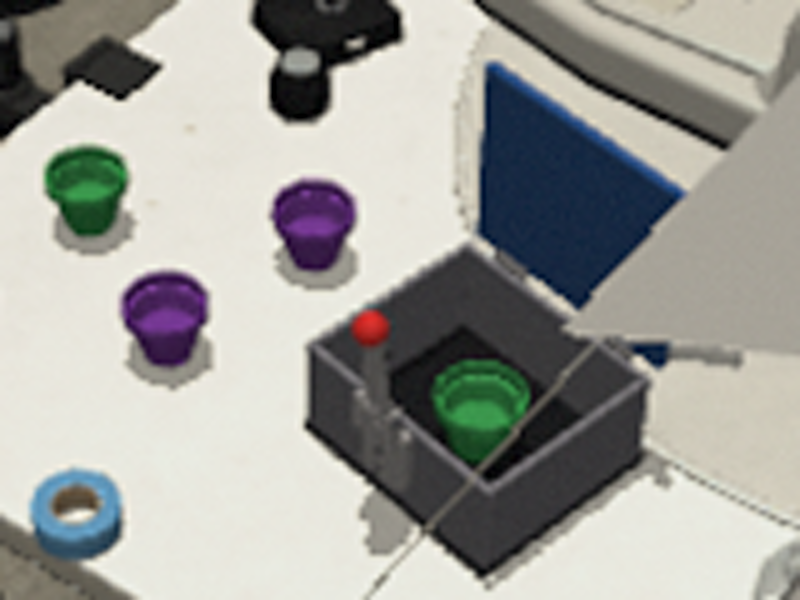

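The lower part of the wall in this crop shows the loose cup at (87,190), the lid about upright and the clamp arm up (red knob at (370,328)). The two cameras agree on the cup at about (589,175). The case is centred at about (577,-107) with yaw about -0.20, and the sides come out close to the given size. Next I go above the loose cup.

```bash
cat >> h.py <<'E'
def plan(p,yaw=None,rpy=None):
    s=state(); r=R.from_euler("xyz",s["eef_rot"]); t=R.from_euler("xyz",rpy if rpy is not None else [np.pi,0,yaw])
    print("t",round(s["t"],2),"at",s["ee_pos"].round(1),s["eef_rot"].round(3),"lin",(r.inv().apply(np.array(p)-s["ee_pos"])/1000).round(4).tolist(),"turn",np.degrees((r.inv()*t).as_rotvec()).round(1).tolist())
def case(x,y,z,C=(577.5,-107.5),psi=-.20):
    return np.array([C[0],C[1],0])+R.from_euler("z",psi).apply([x,y,z])
E
python3 -c "
from h import *
plan([589,175,130],2.94)"
```

```text
t 0.1 at [243.9 492.6 230.8] [-3.141 -0.     2.682] lin [-0.4502, -0.1314, 0.1009] turn [-0.1, -0.0, -14.8]
```

Call:
{"api": "send_rows", "payload": {
  "turn": [
    [0, 0, -7],
    [0, 0, -14.8],
    [0, 0, -14.8],
    [0, 0, -14.8],
    [0, 0, -14.8],
    [0, 0, -14.8],
    [0, 0, -14.8],
    [0, 0, -14.8],
    [0, 0, -14.8],
    [0, 0, -14.8]
  ],
  "linear": [
    [-0.04, -0.012, 0.01],
    [-0.08, -0.024, 0.02],
    [-0.12, -0.035, 0.03],
    [-0.16, -0.047, 0.04],
    [-0.2, -0.058, 0.05],
    [-0.24, -0.07, 0.06],
    [-0.28, -0.082, 0.07],
    [-0.32, -0.093, 0.08],
    [-0.36, -0.105, 0.09],
    [-0.4, -0.117, 0.095]
  ],
  "claw": [0.085, 0.085, 0.085, 0.085, 0.085, 0.085, 0.085, 0.085, 0.085, 0.085]
}}

```text
t: 0.93
ee_pos: [538.9, 220.3, 137.7]
eef_rot: [-3.141, -0.001, 2.94]
ft_force: [0.7, 1.1, 0.3]
gripper_width: 0.993
finger_force: 0.0
```

```bash
python3 -c "
from h import *
plan([589,175,130],2.94)"
```

```text
t 0.93 at [538.9 220.3 137.7] [-3.141e+00 -1.000e-03  2.940e+00] lin [-0.0582, -0.0343, 0.0076] turn [-0.0, -0.1, 0.0]
```

Call:
{"api": "send_rows", "payload": {
  "turn": [
    [0, 0, 0],
    [0, 0, 0],
    [0, 0, 0],
    [0, 0, 0]
  ],
  "linear": [
    [-0.03, -0.017, 0.004],
    [-0.054, -0.03, 0.0075],
    [-0.054, -0.03, 0.0075],
    [-0.054, -0.03, 0.0075]
  ],
  "claw": [0.085, 0.085, 0.085, 0.085]
}}

```text
t: 1.27
ee_pos: [585.4, 180.8, 130.6]
eef_rot: [-3.141, -0.001, 2.938]
ft_force: [-0.6, -0.2, -0.0]
gripper_width: 0.994
finger_force: 0.0
```

```bash
cat >> h.py <<'E'
def wsnap(f):
    s=state(); w=snap("wrist",f); T=np.array(w["T_tool_cam"]); r=R.from_euler("xyz",s["eef_rot"])
    w["eye"]=s["ee_pos"]+r.apply(T[:3,3]); w["orientation"]=(r*R.from_matrix(T[:3,:3])).as_euler("xyz"); return w
E
python3 - <<'E'
from h import *
plan([589,175,130],2.94)
w=wsnap("pics/w1.png"); h=cv2.cvtColor(cv2.imread("pics/w1.png"),cv2.COLOR_BGR2HSV)
m=cv2.inRange(h,(45,80,30),(80,255,255)); k,l,st,ce=cv2.connectedComponentsWithStats(m)
for i in range(1,k):
    if st[i,4]>100: print(st[i],ce[i].round(1))
print(w["eye"],w["cx"],w["cy"])
for z in (0,40):print(proj(w,[589,175,z]))
E
```

```text
t 1.27 at [585.4 180.8 130.6] [-3.141e+00 -1.000e-03  2.938e+00] lin [-0.0047, -0.005, 0.0006] turn [-0.0, -0.1, -0.1]
[ 217  168   66   66 3064] [249.5 199.4]
[511.59554712 196.27330424 272.67116277] 254.3915497872447 191.95664653504838
[248.52255701 187.9623388 ]
[247.56703921 203.42669127]
```

View pics/w1.png

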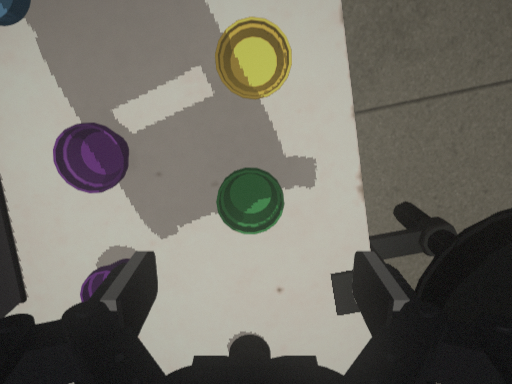

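The wrist view shows the loose cup's rim at (250,200), 66 px across, with the fingers clear on both sides.

```bash
python3 - <<'E'
from h import *
s=state(); w=wsnap("pics/w2.png")
print(atz(w,250,200.5,40), atz(w,217,200.5,40),atz(w,283,200.5,40))
p=atz(w,250,200.5,40); plan([p[0],p[1],24],2.94)
E
```

```text
[586.6038567  178.06958652  40.        ] [581.7725403  154.52938769  40.        ] [591.43450882 201.60654866  40.        ]
t 1.37 at [584.4 182.3 131.2] [-3.141e+00 -1.000e-03  2.940e+00] lin [-0.0031, -0.0037, 0.1072] turn [-0.0, -0.0, 0.0]
```

Call:
{"api": "send_rows", "payload": {
  "turn": [
    [0, 0, 0],
    [0, 0, 0],
    [0, 0, 0],
    [0, 0, 0],
    [0, 0, 0],
    [0, 0, 0],
    [0, 0, 0],
    [0, 0, 0]
  ],
  "linear": [
    [-0.004, -0.005, 0.02],
    [-0.004, -0.005, 0.04],
    [-0.004, -0.005, 0.06],
    [-0.004, -0.005, 0.08],
    [-0.004, -0.005, 0.095],
    [-0.004, -0.005, 0.107],
    [-0.004, -0.005, 0.107],
    [-0.004, -0.005, 0.107]
  ],
  "claw": [0.085, 0.085, 0.085, 0.085, 0.085, 0.085, 0.085, 0.085]
}}

```text
t: 2.03
ee_pos: [587.6, 176.8, 24.5]
eef_rot: [-3.141, -0.0, 2.941]
ft_force: [-0.5, -0.4, 0.9]
gripper_width: 0.994
finger_force: 0.0
```

Call:
{"api": "send_rows", "payload": {
  "turn": [
    [0, 0, 0],
    [0, 0, 0],
    [0, 0, 0],
    [0, 0, 0],
    [0, 0, 0],
    [0, 0, 0],
    [0, 0, 0],
    [0, 0, 0]
  ],
  "linear": [
    [0, 0, 0],
    [0, 0, 0],
    [0, 0, 0],
    [0, 0, 0],
    [0, 0, 0],
    [0, 0, 0],
    [0, 0, 0],
    [0, 0, 0]
  ],
  "claw": [0.07, 0.06, 0.05, 0.045, 0.04, 0.04, 0.04, 0.04],
  "squeeze": 25
}}

```text
t: 2.7
ee_pos: [588.5, 176.3, 25.6]
eef_rot: [3.141, 0.001, 2.94]
ft_force: [-0.5, -0.1, 5.8]
gripper_width: 0.568
finger_force: 25.1
```

Call:
{"api": "send_rows", "payload": {
  "turn": [
    [0, 0, 0],
    [0, 0, 0],
    [0, 0, 0],
    [0, 0, 0],
    [0, 0, 0],
    [0, 0, 0],
    [0, 0, 0],
    [0, 0, 0],
    [0, 0, 0]
  ],
  "linear": [
    [0, 0, -0.01],
    [0, 0, -0.03],
    [0, 0, -0.05],
    [0, 0, -0.07],
    [0, 0, -0.09],
    [0, 0, -0.11],
    [0, 0, -0.125],
    [0, 0, -0.125],
    [0, 0, -0.125]
  ],
  "claw": [0.04, 0.04, 0.04, 0.04, 0.04, 0.04, 0.04, 0.04, 0.04]
}}

```text
t: 3.45
ee_pos: [588.2, 176.2, 150.3]
eef_rot: [3.141, 0.002, 2.94]
ft_force: [0.3, 0.4, -1.1]
gripper_width: 0.564
finger_force: 26.3
```

```bash
python3 - <<'E'
from h import *
w=wsnap("pics/w3.png")
plan([577.5,-111,150],2.94)
E
```

```text
t 3.5 at [587.7 176.1 149.2] [-3.142 -0.     2.94 ] lin [-0.0475, -0.2833, -0.0008] turn [-0.0, -0.0, 0.0]
```

View pics/w3.png

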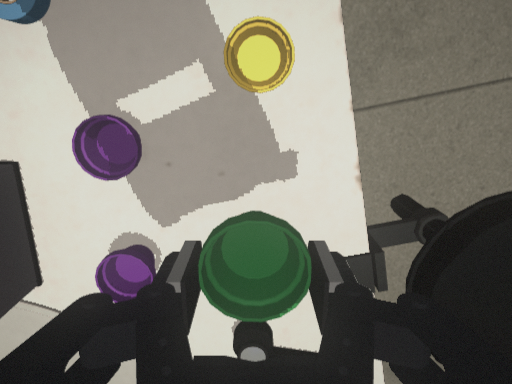

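The cup is held upright between the pads, rim centre about (255,266). I'll stop partway to measure the cup in the case with the wrist camera.

Call:
{"api": "send_rows", "payload": {
  "turn": [
    [0, 0, 0],
    [0, 0, 0],
    [0, 0, 0],
    [0, 0, 0],
    [0, 0, 0],
    [0, 0, 0],
    [0, 0, 0],
    [0, 0, 0],
    [0, 0, 0]
  ],
  "linear": [
    [-0.004, -0.025, 0],
    [-0.01, -0.06, 0],
    [-0.016, -0.095, 0],
    [-0.022, -0.13, 0],
    [-0.027, -0.16, 0],
    [-0.03, -0.18, 0],
    [-0.03, -0.18, 0],
    [-0.03, -0.18, 0],
    [-0.03, -0.18, 0]
  ],
  "claw": [0.04, 0.04, 0.04, 0.04, 0.04, 0.04, 0.04, 0.04, 0.04]
}}

```text
t: 4.25
ee_pos: [581.0, -5.6, 148.6]
eef_rot: [3.142, -0.001, 2.94]
ft_force: [-0.1, -0.8, -0.7]
gripper_width: 0.565
finger_force: 26.3
```

```bash
python3 - <<'E'
from h import *
w=wsnap("pics/w4.png"); np.save("w4.npy",w,allow_pickle=True)
h=cv2.cvtColor(cv2.imread("pics/w4.png"),cv2.COLOR_BGR2HSV)
m=cv2.inRange(h,(45,80,30),(80,255,255)); k,l,st,ce=cv2.connectedComponentsWithStats(m)
for i in range(1,k):
    if st[i,4]>100: print(st[i],ce[i].round(1),atz(w,st[i,0]+st[i,2]/2-.5,st[i,1]+st[i,3]/2-.5,45).round(1))
print(proj(w,[576,-110,45]))
for q in [(-60,-70),(-60,70),(60,70),(60,-70)]: print(q,proj(w,case(*q,68)).round(0))
plan([577,-110,150],2.94)
E
```

```text
[  88  179   68   64 3397] [122.1 209.9] [ 575.  -109.5   45. ]
[ 198  212  114  110 9643] [253.9 267.7] [643.4 -18.3  45. ]
[121.29185432 211.77899756]
(-60, -70) [ -4. 140.]
(-60, 70) [208. 140.]
(60, 70) [215. 297.]
(60, -70) [ 31. 297.]
t 4.3 at [581.1  -5.3 148.8] [ 3.142e+00 -1.000e-03  2.941e+00] lin [-0.0168, -0.1034, -0.0012] turn [0.0, -0.1, 0.0]
```

View pics/w4.png

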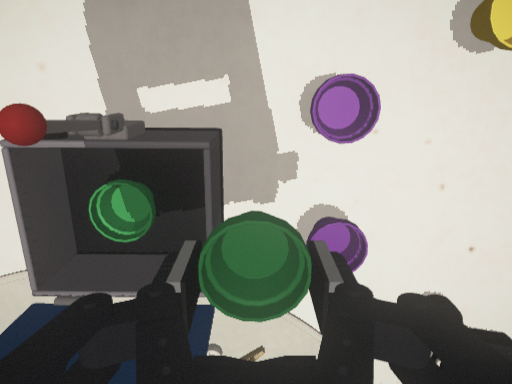

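The wrist view puts the rim of the cup in the case at (122,210), i.e. world (575,-109.5), within 2 mm of the top camera. The case's rear and front edges fall where predicted.

Call:
{"api": "send_rows", "payload": {
  "turn": [
    [0, 0, 0],
    [0, 0, 0],
    [0, 0, 0],
    [0, 0, 0],
    [0, 0, 0],
    [0, 0, 0],
    [0, 0, 0]
  ],
  "linear": [
    [-0.004, -0.025, 0],
    [-0.009, -0.055, 0],
    [-0.013, -0.085, 0],
    [-0.0155, -0.103, 0],
    [-0.0155, -0.103, 0],
    [-0.0155, -0.103, 0],
    [-0.0155, -0.103, 0]
  ],
  "claw": [0.04, 0.04, 0.04, 0.04, 0.04, 0.04, 0.04]
}}

```text
t: 4.88
ee_pos: [576.0, -108.9, 149.2]
eef_rot: [3.141, -0.0, 2.941]
ft_force: [-0.1, 0.6, -0.1]
gripper_width: 0.571
finger_force: 26.3
```

```bash
python3 - <<'E'
from h import *
w=wsnap("pics/w5.png"); w4=np.load("w4.npy",allow_pickle=True).item()
print("held rim rel TCP",atz(w4,254.5,266.5,163.5)-np.array([581.1,-5.4,0]))
plan([575.5,-109.5,70],2.94)
E
```

```text
held rim rel TCP [ -3.39514583   0.5580907  163.5       ]
t 4.93 at [ 576.  -108.8  149.2] [ 3.141 -0.     2.942] lin [0.0003, -0.0008, 0.0792] turn [0.0, -0.0, 0.1]
```

Call:
{"api": "send_rows", "payload": {
  "turn": [
    [0, 0, 0],
    [0, 0, 0],
    [0, 0, 0],
    [0, 0, 0],
    [0, 0, 0],
    [0, 0, 0],
    [0, 0, 0],
    [0, 0, 0],
    [0, 0, 0],
    [0, 0, 0]
  ],
  "linear": [
    [-0.001, 0, 0.02],
    [-0.001, 0, 0.04],
    [-0.001, 0, 0.06],
    [-0.001, 0, 0.075],
    [-0.001, 0, 0.082],
    [-0.001, 0, 0.087],
    [-0.001, 0, 0.092],
    [-0.001, 0, 0.096],
    [-0.001, 0, 0.098],
    [-0.001, 0, 0.098]
  ],
  "claw": [0.04, 0.04, 0.04, 0.04, 0.04, 0.04, 0.04, 0.04, 0.04, 0.04]
}}

```text
t: 5.77
ee_pos: [577.0, -110.4, 51.4]
eef_rot: [3.142, 0.0, 2.94]
ft_force: [0.2, 0.1, -0.9]
gripper_width: 0.566
finger_force: 26.3
```

Call:
{"api": "send_rows", "payload": {
  "turn": [
    [0, 0, 0],
    [0, 0, 0],
    [0, 0, 0],
    [0, 0, 0]
  ],
  "linear": [
    [0, 0, 0.002],
    [0, 0, 0.0035],
    [0, 0, 0.0045],
    [0, 0, 0.0045]
  ],
  "claw": [0.04, 0.04, 0.04, 0.04]
}}

```text
t: 6.1
ee_pos: [577.0, -110.6, 47.1]
eef_rot: [-3.141, 0.0, 2.94]
ft_force: [-0.4, -1.2, 1.1]
gripper_width: 0.57
finger_force: 26.5
```

Call:
{"api": "send_rows", "payload": {
  "turn": [
    [0, 0, 0],
    [0, 0, 0],
    [0, 0, 0],
    [0, 0, 0],
    [0, 0, 0],
    [0, 0, 0]
  ],
  "linear": [
    [0, 0, 0],
    [0, 0, 0],
    [0, 0, 0],
    [0, 0, 0],
    [0, 0, 0],
    [0, 0, 0]
  ],
  "claw": [0.055, 0.06, 0.068, 0.068, 0.068, 0.068]
}}

```text
t: 6.6
ee_pos: [576.9, -110.4, 46.9]
eef_rot: [3.142, -0.0, 2.94]
ft_force: [0.3, -1.0, -0.3]
gripper_width: 0.796
finger_force: 0.0
```

Call:
{"api": "send_rows", "payload": {
  "turn": [
    [0, 0, 0],
    [0, 0, 0],
    [0, 0, 0],
    [0, 0, 0],
    [0, 0, 0],
    [0, 0, 0],
    [0, 0, 0],
    [0, 0, 0]
  ],
  "linear": [
    [0, 0, -0.01],
    [0, 0, -0.03],
    [0, 0, -0.055],
    [0, 0, -0.08],
    [0, 0, -0.1],
    [0, 0, -0.11],
    [0, 0, -0.11],
    [0, 0, -0.11]
  ],
  "claw": [0.068, 0.068, 0.068, 0.068, 0.068, 0.068, 0.068, 0.068]
}}

```text
t: 7.27
ee_pos: [576.8, -110.3, 156.7]
eef_rot: [3.142, 0.0, 2.94]
ft_force: [0.6, -0.0, -1.1]
gripper_width: 0.796
finger_force: 0.0
```

```bash
python3 - <<'E'
from h import *
w=wsnap("pics/w6.png"); t=snap("top","pics/top6.png")
a=cv2.imread("pics/w6.png"); b=cv2.resize(cv2.imread("pics/top6.png")[155:235,230:330],None,fx=4,fy=4,interpolation=cv2.INTER_CUBIC)
cv2.imwrite("pics/c6.png",np.vstack([cv2.resize(a,(400,300)),b[:300]]))
plan([577,-110,157],2.94)
h=cv2.cvtColor(a,cv2.COLOR_BGR2HSV)
m=cv2.inRange(h,(45,80,30),(80,255,255)); k,l,st,ce=cv2.connectedComponentsWithStats(m)
for i in range(1,k):
    if st[i,4]>100: print(st[i],ce[i].round(1),[atz(w,st[i,0]+st[i,2]/2-.5,st[i,1]+st[i,3]/2-.5,z).round(1) for z in (45,61)])
E
```

```text
t 7.37 at [ 576.2 -110.2  155.5] [ 3.141e+00 -2.000e-03  2.940e+00] lin [-0.0007, 0.0004, -0.0015] turn [0.0, -0.1, 0.0]
[ 220  156   67   71 3739] [252.9 191.2] [array([ 578.3, -111.7,   45. ]), array([ 573.6, -110.7,   61. ])]
```

View pics/c6.png

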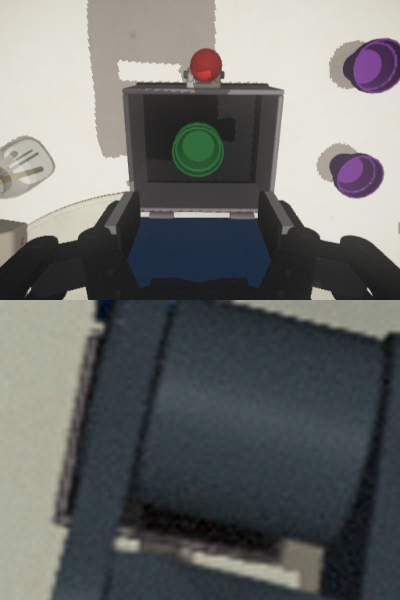

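The wrist view shows the two green cups nested and concentric, rim at about (253,191) in full-frame pixels. The rim size matches a height of about 61 mm. The arm covers the case in the top view. For the lid, I'll hook closed fingers, tilted toward the robot, behind its top edge. That keeps the gripper's body clear of the machine behind.

```bash
cat >> h.py <<'E'
def cplan(x,y,z,a=0):
    r=R.from_euler("z",-.2)*R.from_euler("y",-a,degrees=True)*R.from_euler("z",np.pi)*R.from_euler("x",np.pi)
    plan(case(x,y,z),rpy=r.as_euler("xyz"))
def whereami():
    s=state(); print("case xyz",R.from_euler("z",.2).apply(s["ee_pos"]-np.array([577.5,-107.5,0])).round(1),s["ft_force"].round(1))
E
python3 - <<'E'
from h import *
whereami(); cplan(30,0,250,30)
E
```

```text
case xyz [ -0.7  -2.9 155.5] [-0.2 -0.3 -0.5]
t 7.37 at [ 576.2 -110.2  155.5] [ 3.141e+00 -2.000e-03  2.940e+00] lin [-0.0305, 0.003, -0.0945] turn [-0.0, -30.1, -0.1]
```

Call:
{"api": "send_rows", "payload": {
  "turn": [
    [0, 0, 0],
    [0, 0, 0],
    [0, -4, 0],
    [0, -10, 0],
    [0, -16, 0],
    [0, -22, 0],
    [0, -28, 0],
    [0, -30, 0],
    [0, -30, 0],
    [0, -30, 0]
  ],
  "linear": [
    [0, 0, -0.02],
    [0, 0, -0.05],
    [-0.005, 0, -0.07],
    [-0.01, 0.001, -0.09],
    [-0.02, 0.002, -0.0945],
    [-0.03, 0.003, -0.0945],
    [-0.03, 0.003, -0.0945],
    [-0.03, 0.003, -0.0945],
    [-0.03, 0.003, -0.0945],
    [-0.03, 0.003, -0.0945]
  ],
  "claw": [0.06, 0.04, 0.02, 0, 0, 0, 0, 0, 0, 0]
}}

```text
t: 8.2
ee_pos: [606.5, -113.4, 250.5]
eef_rot: [3.141, 0.521, 2.94]
ft_force: [0.2, -0.1, -0.1]
gripper_width: 0.006
finger_force: 0.0
```

```bash
python3 - <<'E'
from h import *
whereami(); print(state()["joint_pos"].round(2)); cplan(118,0,240,30); cplan(118,0,168,30)
E
```

```text
case xyz [ 29.6  -0.  250.5] [ 0.2 -0.1 -0.1]
[-0.28  0.25  1.83  0.07  0.54 -1.7 ]
t 8.2 at [ 606.5 -113.4  250.5] [3.141 0.521 2.94 ] lin [-0.0715, 0.0002, 0.053] turn [-0.0, -0.2, -0.1]
t 8.2 at [ 606.5 -113.4  250.5] [3.141 0.521 2.94 ] lin [-0.0356, 0.0002, 0.1155] turn [-0.0, -0.2, -0.1]
```

Call:
{"api": "send_rows", "payload": {
  "turn": [
    [0, 0, 0],
    [0, 0, 0],
    [0, 0, 0],
    [0, 0, 0],
    [0, 0, 0],
    [0, 0, 0]
  ],
  "linear": [
    [-0.018, 0, 0.013],
    [-0.036, 0, 0.026],
    [-0.054, 0, 0.04],
    [-0.0715, 0, 0.053],
    [-0.0715, 0, 0.053],
    [-0.0715, 0, 0.053]
  ],
  "claw": [0, 0, 0, 0, 0, 0]
}}

```text
t: 8.7
ee_pos: [694.1, -131.3, 240.1]
eef_rot: [3.142, 0.521, 2.94]
ft_force: [0.2, -0.4, -0.7]
gripper_width: 0.007
finger_force: 0.0
```

Call:
{"api": "send_rows", "payload": {
  "turn": [
    [0, 0, 0],
    [0, 0, 0],
    [0, 0, 0],
    [0, 0, 0],
    [0, 0, 0],
    [0, 0, 0]
  ],
  "linear": [
    [0.009, 0, 0.016],
    [0.018, 0, 0.031],
    [0.027, 0, 0.047],
    [0.036, 0, 0.0625],
    [0.036, 0, 0.0625],
    [0.036, 0, 0.0625]
  ],
  "claw": [0, 0, 0, 0, 0, 0]
}}

```text
t: 9.2
ee_pos: [693.0, -131.1, 168.8]
eef_rot: [3.141, 0.522, 2.94]
ft_force: [0.7, 0.1, 0.8]
gripper_width: 0.002
finger_force: 0.0
```

```bash
python3 - <<'E'
from h import *
whereami(); cplan(75,0,165,30);cplan(33,0,160,30)
E
```

```text
case xyz [ 1.179e+02 -1.000e-01  1.688e+02] [0.7 0.1 0.8]
t 9.2 at [ 693.  -131.1  168.8] [3.141 0.522 2.94 ] lin [0.0391, 0.0001, -0.0181] turn [-0.0, -0.1, -0.1]
t 9.2 at [ 693.  -131.1  168.8] [3.141 0.522 2.94 ] lin [0.078, 0.0, -0.0347] turn [-0.0, -0.1, -0.1]
```

Call:
{"api": "send_rows", "payload": {
  "turn": [
    [0, 0, 0],
    [0, 0, 0],
    [0, 0, 0],
    [0, 0, 0],
    [0, 0, 0],
    [0, 0, 0],
    [0, 0, 0],
    [0, 0, 0]
  ],
  "linear": [
    [0.008, 0, -0.0035],
    [0.018, 0, -0.008],
    [0.028, 0, -0.0125],
    [0.038, 0, -0.017],
    [0.048, 0, -0.0215],
    [0.058, 0, -0.026],
    [0.068, 0, -0.03],
    [0.078, 0, -0.0347]
  ],
  "claw": [0, 0, 0, 0, 0, 0, 0, 0]
}}

```text
t: 9.87
ee_pos: [610.1, -114.1, 161.9]
eef_rot: [-3.141, 0.526, 2.94]
ft_force: [1.3, -0.6, 0.1]
gripper_width: -0.002
finger_force: 0.5
```

```bash
python3 - <<'E'
from h import *
whereami(); cplan(33,0,215,15); cplan(33,0,215,0)
w=wsnap("pics/w7.png")
E
```

```text
case xyz [ 33.3  -0.  161.9] [ 1.3 -0.6  0.1]
t 9.87 at [ 610.1 -114.1  161.9] [-3.141  0.526  2.94 ] lin [-0.0265, 0.0, -0.0461] turn [-0.0, 15.1, -0.1]
t 9.87 at [ 610.1 -114.1  161.9] [-3.141  0.526  2.94 ] lin [-0.0265, 0.0, -0.0461] turn [-0.0, 30.1, -0.1]
```

Call:
{"api": "send_rows", "payload": {
  "turn": [
    [0, 0, 0],
    [0, 0, 0],
    [0, 0, 0],
    [0, 7, 0],
    [0, 14, 0],
    [0, 21, 0],
    [0, 28, 0],
    [0, 30, 0],
    [0, 30, 0],
    [0, 30, 0]
  ],
  "linear": [
    [-0.009, 0, -0.0155],
    [-0.018, 0, -0.031],
    [-0.0265, 0, -0.046],
    [-0.0265, 0, -0.046],
    [-0.0265, 0, -0.046],
    [-0.0265, 0, -0.046],
    [-0.0265, 0, -0.046],
    [-0.0265, 0, -0.046],
    [-0.0265, 0, -0.046],
    [-0.0265, 0, -0.046]
  ],
  "claw": [0, 0, 0, 0, 0, 0, 0, 0, 0, 0]
}}

```text
t: 10.75
ee_pos: [610.5, -114.2, 213.7]
eef_rot: [-3.141, 0.002, 2.94]
ft_force: [0.4, -1.1, 0.1]
gripper_width: 0.002
finger_force: 0.0
```

```bash
python3 - <<'E'
from h import *
whereami(); cplan(25,0,170,0); cplan(5,0,120,0); cplan(-8,0,90,0)
w=wsnap("pics/w8.png"); print(w["eye"].round())
h=cv2.cvtColor(cv2.imread("pics/w8.png"),cv2.COLOR_BGR2HSV); m=cv2.inRange(h,(100,100,30),(125,255,255)); k,l,st,ce=cv2.connectedComponentsWithStats(m)
print([st[i].tolist() for i in range(1,k) if st[i,4]>200])
for q in np.arange(.6,1.5,.1): print(round(q,1),[proj(w,case(64-124*np.cos(q),y,68+124*np.sin(q))).round().tolist() for y in(-70,70)])
E
```

```text
case xyz [ 33.7   0.  213.7] [ 0.4 -1.1  0.1]
t 10.75 at [ 610.5 -114.2  213.7] [-3.141e+00  2.000e-03  2.940e+00] lin [0.0088, -0.0, 0.0436] turn [-0.0, 0.1, -0.1]
t 10.75 at [ 610.5 -114.2  213.7] [-3.141e+00  2.000e-03  2.940e+00] lin [0.0289, -0.0, 0.0936] turn [-0.0, 0.1, -0.1]
t 10.75 at [ 610.5 -114.2  213.7] [-3.141e+00  2.000e-03  2.940e+00] lin [0.0419, -0.0, 0.1236] turn [-0.0, 0.1, -0.1]
[536. -99. 356.]
[[151, 170, 229, 49, 6280]]
0.6 [[141.0, 94.0], [367.0, 94.0]]
0.7 [[137.0, 107.0], [371.0, 107.0]]
0.8 [[133.0, 123.0], [375.0, 123.0]]
0.9 [[130.0, 141.0], [378.0, 141.0]]
1.0 [[128.0, 162.0], [381.0, 161.0]]
1.1 [[126.0, 183.0], [383.0, 183.0]]
1.2 [[125.0, 206.0], [384.0, 206.0]]
1.3 [[125.0, 229.0], [384.0, 229.0]]
1.4 [[125.0, 252.0], [383.0, 251.0]]
```

View pics/w8.png

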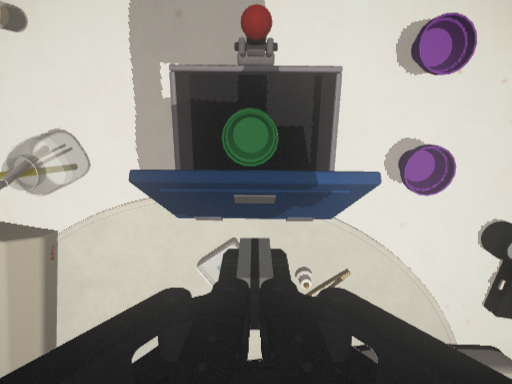

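The lid's front edge spans (130,171) to (380,171), so the lid is at about 1.04 rad, and the cups are still nested at (250,137). Next I press it down from above.

Call:
{"api": "send_rows", "payload": {
  "turn": [
    [0, 0, 0],
    [0, 0, 0],
    [0, 0, 0],
    [0, 0, 0],
    [0, 0, 0],
    [0, 0, 0],
    [0, 0, 0],
    [0, 0, 0],
    [0, 0, 0],
    [0, 0, 0]
  ],
  "linear": [
    [0.004, 0, 0.02],
    [0.009, 0, 0.04],
    [0.014, 0, 0.053],
    [0.019, 0, 0.066],
    [0.024, 0, 0.079],
    [0.029, 0, 0.092],
    [0.033, 0, 0.104],
    [0.038, 0, 0.116],
    [0.042, 0, 0.124],
    [0.042, 0, 0.124]
  ],
  "claw": [0, 0, 0, 0, 0, 0, 0, 0, 0, 0]
}}

```text
t: 11.63
ee_pos: [567.6, -105.4, 88.3]
eef_rot: [3.141, -0.001, 2.94]
ft_force: [0.6, 0.2, 0.1]
gripper_width: 0.0
finger_force: 0.0
```

```bash
python3 - <<'E'
from h import *
whereami(); cplan(-8,0,76,0)
E
```

```text
case xyz [-10.1   0.1  88.3] [0.6 0.2 0.1]
t 11.63 at [ 567.6 -105.4   88.3] [ 3.141e+00 -1.000e-03  2.940e+00] lin [-0.0021, -0.0001, 0.0123] turn [0.0, -0.1, -0.1]
```

Call:
{"api": "send_rows", "payload": {
  "turn": [
    [0, 0, 0],
    [0, 0, 0],
    [0, 0, 0],
    [0, 0, 0],
    [0, 0, 0]
  ],
  "linear": [
    [0, 0, 0.003],
    [0, 0, 0.006],
    [0, 0, 0.009],
    [0, 0, 0.012],
    [0, 0, 0.0125]
  ],
  "claw": [0, 0, 0, 0, 0]
}}

```text
t: 12.05
ee_pos: [569.3, -105.8, 76.4]
eef_rot: [-3.142, 0.0, 2.94]
ft_force: [-0.2, 0.3, 1.8]
gripper_width: -0.001
finger_force: 0.5
```

Call:
{"api": "send_rows", "payload": {
  "turn": [
    [0, 0, 0],
    [0, 0, 0],
    [0, 0, 0]
  ],
  "linear": [
    [0, 0, 0.001],
    [0, 0, 0.002],
    [0, 0, 0.002]
  ],
  "claw": [0, 0, 0]
}}

```text
t: 12.3
ee_pos: [569.4, -105.8, 75.9]
eef_rot: [-3.142, 0.0, 2.94]
ft_force: [-6.5, 1.5, 13.9]
gripper_width: 0.003
finger_force: 6.7
```

The lid is down on its seat: 14 N at z = 75.9, against 76 for the lid's top. Now the clamp: up and over to its front side.

```bash
python3 - <<'E'
from h import *
whereami(); cplan(-10,0,215,0); cplan(-114,0,215,0); cplan(-114,0,130,0)
E
```

```text
case xyz [-8.3  0.1 75.9] [-6.5  1.5 13.9]
t 12.3 at [ 569.4 -105.8   75.9] [-3.142  0.     2.94 ] lin [0.0017, -0.0001, -0.1391] turn [-0.0, 0.0, -0.1]
t 12.3 at [ 569.4 -105.8   75.9] [-3.142  0.     2.94 ] lin [0.1057, -0.0002, -0.1391] turn [-0.0, 0.0, -0.1]
t 12.3 at [ 569.4 -105.8   75.9] [-3.142  0.     2.94 ] lin [0.1057, -0.0002, -0.0541] turn [-0.0, 0.0, -0.1]
```

Call:
{"api": "send_rows", "payload": {
  "turn": [
    [0, 0, 0],
    [0, 0, 0],
    [0, 0, 0],
    [0, 0, 0],
    [0, 0, 0],
    [0, 0, 0],
    [0, 0, 0],
    [0, 0, 0],
    [0, 0, 0],
    [0, 0, 0]
  ],
  "linear": [
    [0, 0, -0.02],
    [0, 0, -0.055],
    [0, 0, -0.09],
    [0, 0, -0.125],
    [0.005, 0, -0.139],
    [0.03, 0, -0.139],
    [0.06, 0, -0.139],
    [0.09, 0, -0.139],
    [0.106, 0, -0.139],
    [0.106, 0, -0.139]
  ],
  "claw": [0, 0, 0, 0, 0, 0, 0, 0, 0, 0]
}}

```text
t: 13.13
ee_pos: [462.7, -83.9, 213.6]
eef_rot: [3.142, -0.001, 2.94]
ft_force: [0.5, -0.3, 0.2]
gripper_width: -0.004
finger_force: 0.0
```

```bash
python3 - <<'E'
from h import *
whereami(); w=wsnap("pics/w9.png"); t=snap("top","pics/top9.png"); s=snap("scene","pics/s9.png")
d=np.load("scene.npy",allow_pickle=True).item(); 
h=cv2.cvtColor(cv2.imread("pics/s9.png"),cv2.COLOR_BGR2HSV); m=cv2.inRange(h,(0,150,80),(8,255,255))
k,l,st,ce=cv2.connectedComponentsWithStats(m); print([(st[i].tolist(),ce[i].round(1)) for i in range(1,k) if st[i,4]>8])
for q in (1.3,1.5,1.7,1.9): print(q,proj(d,case(-72+62*np.cos(q),0,83+62*np.sin(q))).round(1))
E
```

```text
case xyz [-117.2    0.4  213.6] [ 0.5 -0.3  0.2]
[([251, 198, 6, 6, 29], array([253.7, 200.4]))]
1.3 [260.5 197.7]
1.5 [256.9 199.4]
1.7 [253.2 202. ]
1.9 [249.5 205.2]
```

The clamp is unchanged at about 1.65 rad. Down in front of the knob, then push.

Call:
{"api": "send_rows", "payload": {
  "turn": [
    [0, 0, 0],
    [0, 0, 0],
    [0, 0, 0],
    [0, 0, 0],
    [0, 0, 0]
  ],
  "linear": [
    [0, 0, 0.025],
    [0, 0, 0.05],
    [0, 0, 0.075],
    [0, 0, 0.083],
    [0, 0, 0.083]
  ],
  "claw": [0, 0, 0, 0, 0]
}}

```text
t: 13.7
ee_pos: [465.0, -84.5, 129.1]
eef_rot: [3.141, -0.004, 2.94]
ft_force: [-0.8, 0.1, 0.3]
gripper_width: -0.002
finger_force: 0.0
```

Call:
{"api": "send_rows", "payload": {
  "turn": [
    [0, 0, 0],
    [0, 0, 0],
    [0, 0, 0],
    [0, 0, 0],
    [0, 0, 0],
    [0, 0, 0],
    [0, 0, 0],
    [0, 0, 0]
  ],
  "linear": [
    [-0.008, 0, 0],
    [-0.017, 0, 0],
    [-0.026, 0, 0.001],
    [-0.035, 0, 0.002],
    [-0.044, 0, 0.004],
    [-0.053, 0, 0.006],
    [-0.062, 0, 0.008],
    [-0.066, 0, 0.009]
  ],
  "claw": [0, 0, 0, 0, 0, 0, 0, 0]
}}

```text
t: 14.37
ee_pos: [530.7, -97.9, 121.1]
eef_rot: [3.142, -0.001, 2.94]
ft_force: [-1.6, 1.2, -1.7]
gripper_width: 0.001
finger_force: 1.4
```

```bash
python3 - <<'E'
from h import *
whereami(); s=snap("scene","pics/s10.png")
d=np.load("scene.npy",allow_pickle=True).item(); 
h=cv2.cvtColor(cv2.imread("pics/s10.png"),cv2.COLOR_BGR2HSV); m=cv2.inRange(h,(0,150,80),(8,255,255))
k,l,st,ce=cv2.connectedComponentsWithStats(m); print([(st[i].tolist(),ce[i].round(1)) for i in range(1,k) if st[i,4]>4])
for q in (.5,.6,.7,.8,.9,1.1): print(q,proj(d,case(-72+62*np.cos(q),0,83+62*np.sin(q))).round(1))
cplan(-55,0,165); cplan(-18,0,165)
E
```

```text
case xyz [-4.770e+01  1.000e-01  1.211e+02] [-1.6  1.2 -1.7]
[]
0.5 [271.  198.8]
0.6 [270.2 197.9]
0.7 [269.2 197.3]
0.8 [268.1 196.8]
0.9 [266.8 196.6]
1.1 [263.8 196.7]
t 14.42 at [530.9 -97.9 121. ] [ 3.142e+00 -1.000e-03  2.940e+00] lin [0.0075, -0.0001, -0.044] turn [0.0, -0.0, -0.1]
t 14.42 at [530.9 -97.9 121. ] [ 3.142e+00 -1.000e-03  2.940e+00] lin [-0.0295, -0.0001, -0.044] turn [0.0, -0.0, -0.1]
```

Call:
{"api": "send_rows", "payload": {
  "turn": [
    [0, 0, 0],
    [0, 0, 0],
    [0, 0, 0],
    [0, 0, 0],
    [0, 0, 0],
    [0, 0, 0]
  ],
  "linear": [
    [0.006, 0, -0.01],
    [0.006, 0, -0.03],
    [0.006, 0, -0.045],
    [-0.012, 0, -0.045],
    [-0.03, 0, -0.045],
    [-0.03, 0, -0.045]
  ],
  "claw": [0, 0, 0, 0, 0, 0]
}}

```text
t: 14.92
ee_pos: [561.5, -104.3, 168.4]
eef_rot: [-3.141, 0.004, 2.94]
ft_force: [0.5, -0.3, 0.5]
gripper_width: -0.003
finger_force: 0.0
```

```bash
python3 - <<'E'
from h import *
whereami(); w=wsnap("pics/w11.png")
h=cv2.cvtColor(cv2.imread("pics/w11.png"),cv2.COLOR_BGR2HSV); m=cv2.inRange(h,(0,130,60),(8,255,255))|cv2.inRange(h,(174,130,60),(180,255,255))
k,l,st,ce=cv2.connectedComponentsWithStats(m); print([(st[i].tolist(),ce[i].round(1)) for i in range(1,k) if st[i,4]>30])
for q in np.arange(.4,1.8,.1): print(q.round(1),proj(w,case(-72+62*np.cos(q),0,83+62*np.sin(q))).round(1))
E
```

```text
case xyz [-16.3  -0.  168.4] [ 0.5 -0.3  0.5]
[([241, 189, 30, 30, 720], array([255.4, 203.4]))]
0.4 [254.4 213. ]
0.5 [254.4 212.1]
0.6 [254.4 210.2]
0.7 [254.3 207.2]
0.8 [254.3 202.9]
0.9 [254.3 197.4]
1.0 [254.3 190.7]
1.1 [254.2 182.7]
1.2 [254.2 173.5]
1.3 [254.2 163.2]
1.4 [254.2 151.8]
1.5 [254.1 139.7]
1.6 [254.1 126.9]
1.7 [254.1 113.8]
```

The clamp is now at about 0.78 rad, as predicted. Press down.

Call:
{"api": "send_rows", "payload": {
  "turn": [
    [0, 0, 0],
    [0, 0, 0],
    [0, 0, 0],
    [0, 0, 0],
    [0, 0, 0],
    [0, 0, 0],
    [0, 0, 0],
    [0, 0, 0],
    [0, 0, 0]
  ],
  "linear": [
    [0, 0, 0.015],
    [0, 0, 0.028],
    [0, 0, 0.038],
    [-0.001, 0, 0.048],
    [-0.002, 0, 0.057],
    [-0.003, 0, 0.065],
    [-0.004, 0, 0.071],
    [-0.004, 0, 0.074],
    [-0.004, 0, 0.074]
  ],
  "claw": [0, 0, 0, 0, 0, 0, 0, 0, 0]
}}

```text
t: 15.72
ee_pos: [562.7, -104.4, 92.5]
eef_rot: [3.142, -0.002, 2.94]
ft_force: [-2.0, 0.5, 4.1]
gripper_width: 0.002
finger_force: 2.5
```

Call:
{"api": "send_rows", "payload": {
  "turn": [
    [0, 0, 0],
    [0, 0, 0],
    [0, 0, 0],
    [0, 0, 0]
  ],
  "linear": [
    [0, 0, 0.001],
    [0, 0, 0.002],
    [0, 0, 0.003],
    [0, 0, 0.003]
  ],
  "claw": [0, 0, 0, 0]
}}

```text
t: 16.05
ee_pos: [563.0, -104.4, 91.4]
eef_rot: [-3.142, -0.001, 2.94]
ft_force: [-8.7, 2.0, 23.2]
gripper_width: -0.0
finger_force: 11.3
```

It has bottomed: 23 N at the height of the clamped knob's top. Retreat and verify.

Call:
{"api": "send_rows", "payload": {
  "turn": [
    [0, 0, 0],
    [0, 0, 0],
    [0, 0, 0],
    [0, 0, 0],
    [0, 0, 0],
    [0, 0, 0]
  ],
  "linear": [
    [0, 0, -0.01],
    [0, 0, -0.035],
    [0, 0, -0.065],
    [0, 0, -0.095],
    [0, 0, -0.12],
    [0, 0, -0.12]
  ],
  "claw": [0, 0, 0, 0, 0, 0]
}}

```text
t: 16.55
ee_pos: [564.8, -104.9, 214.7]
eef_rot: [-3.141, 0.007, 2.94]
ft_force: [0.2, -0.1, 0.3]
gripper_width: 0.001
finger_force: 0.0
```

```bash
python3 - <<'E'
from h import *
whereami(); w=wsnap("pics/w12.png")
h=cv2.cvtColor(cv2.imread("pics/w12.png"),cv2.COLOR_BGR2HSV); m=cv2.inRange(h,(0,130,60),(8,255,255))|cv2.inRange(h,(174,130,60),(180,255,255))
k,l,st,ce=cv2.connectedComponentsWithStats(m); print([(st[i].tolist(),ce[i].round(1)) for i in range(1,k) if st[i,4]>30])
for q in (0,.1,.2,.3): print(q,proj(w,case(-72+62*np.cos(q),0,83+62*np.sin(q))).round(1))
for q in (0,.05,.1): print("lid corners",q,[proj(w,case(64-124*np.cos(q)+8*np.sin(q),y,68+124*np.sin(q)+8*np.cos(q))).round().tolist() for y in(-70,70)])
E
```

```text
case xyz [-12.9   0.  214.7] [ 0.2 -0.1  0.3]
[([245, 177, 21, 19, 311], array([254.9, 185.5]))]
0 [254.4 184.4]
0.1 [254.4 186.1]
0.2 [254.4 187.2]
0.3 [254.4 187.5]
lid corners 0 [[169.0, 123.0], [340.0, 123.0]]
lid corners 0.05 [[167.0, 125.0], [342.0, 125.0]]
lid corners 0.1 [[165.0, 127.0], [344.0, 127.0]]
```

View pics/w12.png

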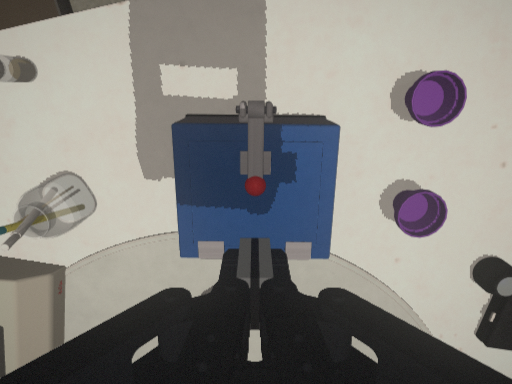

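The lid is shut, front corners at (173,123) and (338,123). The clamp arm lies over it with the knob at (255,186), and the arm touches nothing.

```bash
python3 -c "
from h import *
print(robot.sign_off())"
```

```text
the job is handed in; nothing more can be done
None
```

The loose green cup is nested in the green cup in the case, the lid is shut and the clamp is down over it. I handed the job in at about 16.6 s of the 58 s allowed; no verdict came back.

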